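# Load the blank magazine and block cradle for the mill

## Robot

A 6-joint arm with a two-finger parallel gripper is mounted at the origin on the work surface. World frame = base frame: x ahead of the robot, y to its left, z up, the work surface at z = 0. Lengths are in m, angles in rad, forces in N, time in s.
With the tool pointing down it reaches from about 0.425 to 0.95 m from the base axis. Payload 14.7 kg.
Tool frame: the origin (TCP) lies at the very end of the fingers, on their centre line; the grasp point (between the pads) lies 19 mm behind it; z points along the fingers, y is the line along which they close (so a half turn about z gives the same grasp; the last joint's range is limited). The gripper opens to 85 mm and grips with 20 to 120 N. Pads are 22 mm wide; open, the fingers measure 114 mm over their backs; the gripper's body (76 mm by 85 mm) begins 54 mm behind the grasp point. The pads swing forward as they close: fully open they stand 13 mm farther back than shut.
Start: joints at [-1.163, 0.48, 1.596, -0, 1.065, -0.047], TCP at [0.286, -0.584, 0.231] pointing down, gripper open.
Joint ranges: [-2.75, 2.75], [-0.82, 2.05], [0.23, 2.67], [-1.56, 4.7], [0.09, 2.69], [-2.92, 2.92]. Speed limits (rad/s): [1.89, 1.89, 2.39, 3.01, 3.01, 3.01].

## Interface

Orientations are given as a rotation vector (axis times angle).
In Python, from bench import r, vision, job gives the robot as it stands.
- The arm moves only by the tool step_arm, never from a script. Its argument "targets" is a list of rows, each an object with "dp": the shift along the tool's x, y, z as a fraction of full scale, a list of three; "twist": the turn about the tool's z as a fraction of full scale. In form: [{"dp": [x, y, z], "twist": twist}, ...]. A call has 1 to 20 rows; each row is the pose to reach, as a shift and turn from the pose commanded when the call began, along the tool's axes at that moment, turning the shorter way round; what a row does not reach only later rows make up. Full scale, the value 1, is 0.4 m for a shift and pi rad for a turn. A row lasts 1/12 s, in which the tool goes at most 41.7 mm and 7.16 degrees, less where a joint would pass 70% of its speed; a pose out of reach is approached as far as the arm can. A call with a number of a shift or a turn outside -1 to 1 is refused whole. A call with a gripper value outside its range is refused whole. "gripper" is the opening, from 0 (shut) to 1 (fully open), set as the call begins (left out, the last holds). The fingers move at their own pace and stop on an object; the grip force is fixed at half the most. Time passes only in rows, so rows that repeat a pose let the fingers close. It gives the time, the measured TCP pose, the force, the opening and the grip force at its end, in the units of the state.
- r.get_state(): the state, without advancing time (a new reading comes with each control period).
- vision.get_image(name): name is "scene" or "side" or "wrist"; returns the picture (480x640x3 uint8, red, green, blue); there is no depth.
- vision.camera_info(name): a dict with "fx", "fy", "cx", "cy" (pixels), "cam_to_world" (4x4, takes a point from camera to world coordinates); the wrist camera has in their place "hand_eye" (4x4, takes a point from camera to tool coordinates, whose origin is the TCP and whose axes are the flange's). Camera axes: x right, y down, z forward; pixel columns grow to the right and rows downward; lengths in m; the calibration is good to about 2 mm. A picture is of the moment at which its call begins: read the wrist's pose just before it. camera_info takes no time and is no camera call.
- job.close_job(): hands the job in; it is judged then, once.
The state is a dict: "clock": time; "joint_pos": joint angles; "dq": joint speeds; "joint_efforts": joint torques, N m; "eef_pos": TCP position; "tcp_rot": TCP orientation; "force": force on the tool from outside, world axes, zero at the start; "torque": the same for the moment, N m; "finger_gap": opening from 0.0 (shut) to 1.0 (fully open); "grasp_force": force on a finger pad.
Only numpy, scipy, OpenCV 4.12 (cv2) and the standard library are available. Lean on these libraries where they do the work, as an engineer would, in place of code of your own. Each camera call takes 0.05 s, during which the arm holds its last target. There are 200 camera calls.

## Task

Get the mill's blanks ready for the night run: stack the three round ceramic discs in the sprung magazine, the thickest at the bottom and the thinnest on top, with the stack pressed down until the follower is fully home. Lay the ceramic block flat in the middle of its cradle, lengthwise between the two end stops. Leave the steel ring and the grey square plate where they lie.

Things in the scene. Friction and masses are not known exactly. Their poses are not given: they have to be found in the camera images.
- disc_thick: Off-white ceramic milling blank, a plain flat round disc 44 mm in diameter and 26 mm thick (the thickest of three, alike but for thickness), mass about 120 g. It lies flat on the bench. Origin: centre of its underside; z is its axis.
- disc_mid: Off-white ceramic milling blank, a plain flat round disc 44 mm in diameter and 17 mm thick (the middle one of three, alike but for thickness), mass about 78 g. It lies flat on the bench. Origin: centre of its underside; z is its axis.
- disc_thin: Off-white ceramic milling blank, a plain flat round disc 44 mm in diameter and 8 mm thick (the thinnest of three, alike but for thickness), mass about 37 g. It lies flat on the bench. Origin: centre of its underside; z is its axis.
- block: Off-white ceramic milling block, 40 x 19 x 16 mm (along its x, y, z), lying flat, with a steel stub 6 mm thick standing 8 mm out of the middle of its +x end; about 45 g. Origin: centre of the underside of the ceramic (stub not counted).
- ring: Steel spacer ring, 44 mm outer and 26 mm inner diameter, 16 mm high, loose. To be left where it lies. Origin: centre of its underside.
- square_plate: Grey plastic square plate, 46 x 46 x 8 mm, loose. To be left where it lies. Origin: centre of its underside.
- magazine: Fixed stack magazine: aluminium base 96 x 96 x 10 mm with 4 upright steel rods (8 mm thick, tips tapered 5 mm, tops 72 mm above the bench) at x, y = +-20.5 mm; a 44 mm disc fits flat between them with 3 mm spare all round. The sides towards +-x and +-y are open (33 mm gaps): fingers closing along its x or y can go down beside a disc. Origin: centre of the base's underside, z up the stack's axis.
- follower (a joint): Black follower disc, 40 mm wide, 5 mm thick, sliding down between the magazine's rods against a spring (0 to 2 N) and a brake (4 N): about 6 N pushes it down, it stays where left and does not sink under the blanks. Value in m: 0 = up (top face 39 mm above the bench), 0.024 = fully home (top face 15 mm above the bench). Starts at 0 to 0.006.
- cradle: Fixed block cradle: aluminium plate 92 x 56 x 10 mm (its x, y, z) with a dark steel stop (10 mm thick, 10 mm high above the plate) at each end of its x length, 72 mm clear between them; its long sides, towards +-y, are open. The block goes on the plate's top, 10 mm above the bench, its length along the cradle's x. Origin: centre of the plate's underside.
Not all that is in view belongs to the job. Of the things like the block, leave any that is brown or yellow; of the rest the smaller one is meant.

How it is judged:
At the end, for the whole second after the job is handed in: Follower within 4 mm of home; thick, middle, thin disc in that order upwards in the magazine, flat, within 8 mm of its axis, heights right to -4/+6 mm; block flat on the cradle plate, within 12 mm of its centre and 0.26 rad of its length (either way round); all four at rest (value of joint follower above 0.02 m and horizontal distance between each of disc_thick, disc_mid, disc_thin and magazine below 0.008 m and angle between the z axis of each of disc_thick, disc_mid, disc_thin and the z axis of magazine, either way round below 0.12 rad and z of disc_thick in the frame of magazine between 0.011 and 0.021 m and z of disc_mid in the frame of magazine between 0.037 and 0.047 m and z of disc_thin in the frame of magazine between 0.054 and 0.064 m and horizontal distance between block and cradle below 0.012 m and angle between the x axis of block and the x axis of cradle, either way round below 0.26 rad and angle between the z axis of block and the z axis of cradle, either way round below 0.12 rad and z of block in the frame of cradle between 0.006 and 0.014 m and linear speed of each of disc_thick, disc_mid, disc_thin, block below 0.02 m/s); the robot touches nothing.
It fails at once if the steel ring was disturbed (moved more than 20 mm) (distance of ring from where it was at the start of the episode above 0.02 m).
It fails at once if the grey square plate was disturbed (moved more than 20 mm) (distance of square_plate from where it was at the start of the episode above 0.02 m).
It also fails if it takes over 120 s, if anything falls off the work surface, if the arm or the gripper's body presses on something with over 40 N, if the wrist force passes 120 N, or if a joint passes its speed limit or range.

## Working session

There is one attempt and no reset: what is moved stays moved. The work goes in short steps, Python scripts to look and compute and a tool call to move; the robot and the scene stay as the last step left them, time stands still between calls to the robot, and variables do not carry over. Pictures are saved under pics/ and viewed, at most 14 in all, crops included, and the job is handed in when it is done.

Besides the shell and the picture viewer there is one more tool, called as name(argument=value, ...), one argument or row to a line, values as JSON. step_arm: Moves the arm, as the interface text tells. Shift numbers are shares of 0.4 m and turn numbers shares of pi rad, none past 1 either way. Its arguments: {"type":"object","properties":{"targets":{"type":"array","items":{"type":"object","properties":{"dp":{"type":"array","items":{"type":"number","minimum":-1,"maximum":1}},"twist":{"type":"number","minimum":-1,"maximum":1}}}},"gripper":{"type":"number"}},"required":["targets"]}

```bash
mkdir -p pics; ls; python3 - <<'E'
from bench import r,vision
import cv2,numpy as np
s=r.get_state();print(s)
for n in("scene","side"):
    im=vision.get_image(n);cv2.imwrite(f"pics/{n}0.png",im[:,:,::-1]);print(n,vision.camera_info(n))
print(vision.camera_info("wrist"))
E
```

```text
pics
{'clock': 0.0, 'joint_pos': array([-1.16260482e+00,  4.80829107e-01,  1.59687574e+00, -1.21158521e-05,
        1.06510208e+00, -4.65993362e-02]), 'dq': array([-0.0019313 ,  0.00081278,  0.00054967, -0.00193807, -0.00143055,
       -0.00067438]), 'joint_efforts': array([-4.34439979e-03, -9.50667787e+01, -4.30187094e+01, -5.34387364e-04,
        1.21546467e-02,  3.92486231e-05]), 'eef_pos': array([ 0.28537886, -0.58353972,  0.23067347]), 'tcp_rot': array([-3.05955427e+00, -7.07983166e-01,  3.59207795e-04]), 'force': array([ 0.28203724, -0.48345406,  0.50328249]), 'torque': array([0.02235866, 0.01347091, 0.00567857]), 'grasp_force': 0.0, 'finger_gap': 0.9965482435829172}
scene {'fx': 513.8345583195709, 'fy': 513.8345583195709, 'cx': 318.5509055839446, 'cy': 228.7862135363046, 'cam_to_world': array([[-0.4127557 ,  0.62379468, -0.66371148,  1.10218622],
       [ 0.91081577,  0.28817563, -0.29558322,  0.20187468],
       [ 0.00688223, -0.72652254, -0.68710817,  0.65214771],
       [ 0.        ,  0.        ,  0.        ,  1.        ]])}
side {'fx': 476.7596275161197, 'fy': 476.7596275161197, 'cx': 317.7502961931096, 'cy': 237.37539901931683, 'cam_to_world': array([[ 0.99813179, -0.0191402 ,  0.05802232,  0.48807913],
       [-0.05939504, -0.52660911,  0.84803011, -0.80086261],
       [ 0.01432362, -0.84989205, -0.52676213,  0.50417094],
       [ 0.        ,  0.        ,  0.        ,  1.        ]])}
{'fx': 342.6975580508328, 'fy': 342.6975580508328, 'cx': 324.07053930320495, 'cy': 242.0759863430782, 'hand_eye': array([[-6.60015469e-04, -9.56902563e-01, -2.90408419e-01,
         7.27605111e-02],
       [ 9.99999742e-01, -7.13787756e-04,  7.92333603e-05,
        -1.20536049e-03],
       [-2.83108579e-04, -2.90408291e-01,  9.56902787e-01,
        -1.43618120e-01],
       [ 0.00000000e+00,  0.00000000e+00,  0.00000000e+00,
         1.00000000e+00]])}
```

View pics/scene0.png

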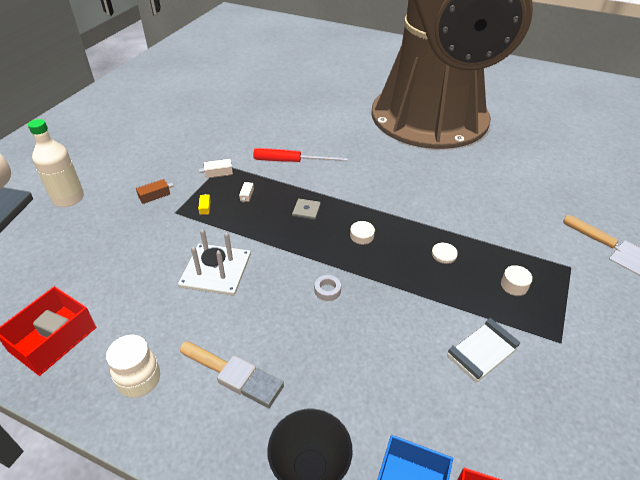

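View pics/side0.png

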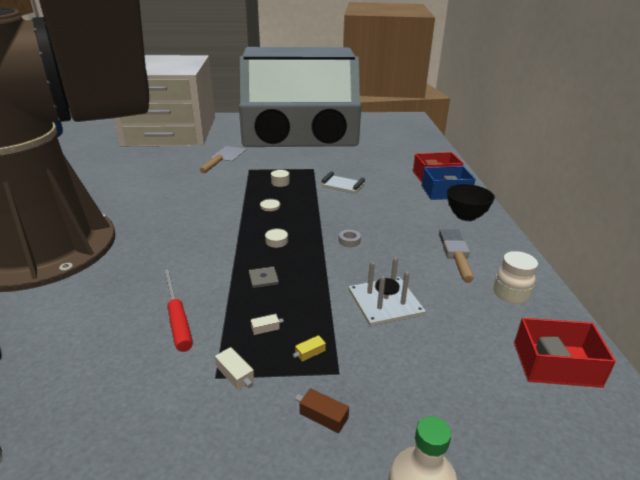

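The discs in the scene view are mid (362,232), thin (445,253) and thick (517,280). The block candidates are white (246,191), larger white (217,168), yellow (204,204) and brown (153,190). The smaller white one at (246,191), side view (265,324), fits the description, so I'll confirm it in a crop and measure.

```bash
cat > h.py <<'E'
import cv2,numpy as np
from bench import r,vision
from scipy.spatial.transform import Rotation as R
def ray(n,uv,z,T=None):
    c=vision.camera_info(n);T=c["cam_to_world"] if T is None else T
    d=T[:3,:3]@np.array([(uv[0]-c["cx"])/c["fx"],(uv[1]-c["cy"])/c["fy"],1]);o=T[:3,3]
    return (o+d*(z-o[2])/d[2])[:2]
def blobs(im,x0,x1,y0,y1,lo=135):
    hsv=cv2.cvtColor(im,cv2.COLOR_RGB2HSV);m=((im.min(2)>lo)).astype(np.uint8)
    k=np.zeros_like(m);k[y0:y1,x0:x1]=m[y0:y1,x0:x1]
    n,l,st,ce=cv2.connectedComponentsWithStats(k);i=1+st[1:,4].argmax()
    return ce[i],st[i],l==i
E
python3 - <<'E'
from h import *
S=cv2.imread("pics/scene0.png")[:,:,::-1];D=cv2.imread("pics/side0.png")[:,:,::-1]
box={"thick":(.026,(495,540,258,303),(266,294,166,190)),"mid":(.017,(343,380,215,250),(260,292,226,250)),
"thin":(.008,(425,465,236,270),(255,285,197,213)),"block":(.016,(236,258,178,205),(245,290,312,336)),"ring":(.016,(310,345,270,305),(335,365,228,250))}
for k,(h,a,b) in box.items():
    for n,im,q in(("scene",S,a),("side",D,b)):
        c,st,m=blobs(im,*q,lo=110 if k!="ring" else 125);print(k,n,c.round(1),st,ray(n,c,h/2).round(4))
f=lambda im,x0,x1,y0,y1,s:cv2.resize(im[y0:y1,x0:x1],None,fx=s,fy=s,interpolation=cv2.INTER_CUBIC)
M=np.zeros((600,800,3),np.uint8)
for im,(x,y) in((f(S,135,255,150,220,3.3),(0,0)),(f(S,175,255,225,297,4),(400,0)),(f(S,440,530,315,385,4),(0,300)),(f(D,340,430,250,325,4),(400,300))):
    M[y:y+im.shape[0],x:x+im.shape[1]]=im[:, :800-x]
cv2.imwrite("pics/mos.png",M[:,:,::-1])
E
```

```text
thick scene [516.3 279.8] [501 265  32  31 722] [0.4596 0.2724]
thick side [279.3 170.9] [266 166  28  12 190] [0.4644 0.3104]
mid scene [361.9 231.9] [350 221  25  23 471] [ 4.55e-01 -3.00e-04]
mid side [276.  234.6] [265 229  23  13 225] [0.4604 0.0106]
thin scene [444.2 252.3] [432 242  26  21 423] [0.4382 0.1481]
thin side [269.7 203.6] [260 199  20  10 157] [0.444  0.1516]
block scene [245.7 191.2] [239 182  14  20 200] [ 0.4419 -0.2504]
block side [265.  320.6] [251 314  32  14 261] [ 0.4472 -0.2417]
ring scene [326.9 286.5] [ 310  270   35   35 1061] [ 0.599  -0.0062]
ring side [349.5 234.5] [339 229  22  12 115] [0.6069 0.0066]
```

View pics/mos.png

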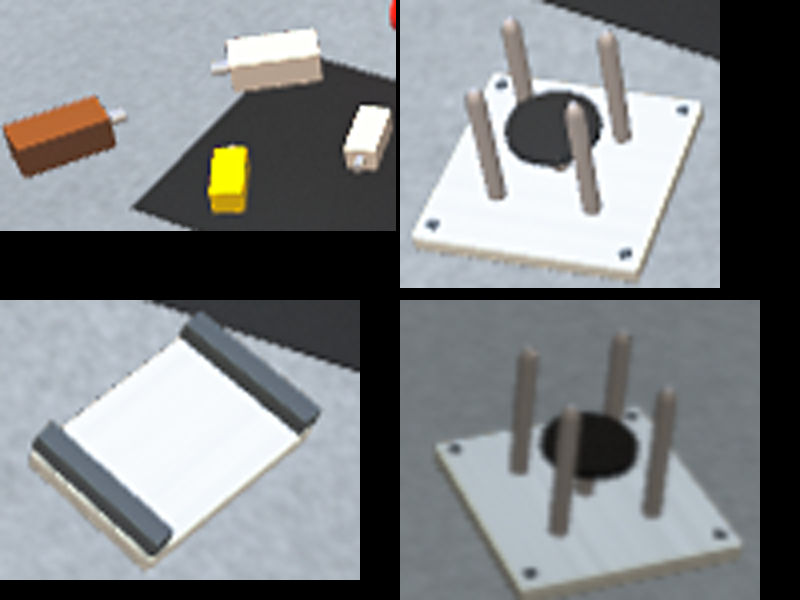

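The crop confirms it: the white block at (246,191) is the smaller white one, and its stub points toward the scene camera. Next come the magazine and cradle corners.

```bash
python3 - <<'E'
from h import *
def rep(n,P,z,t):
    w=np.array([ray(n,p,z) for p in P]);e=w-np.roll(w,1,0)
    print(t,n,w.mean(0).round(4),"sides",np.hypot(*e.T).round(3),"ang",np.arctan2(e[:,1],e[:,0]).round(3))
rep("scene",[(198,243.75),(250.75,250.5),(234.5,292.5),(178.3,284.5)],.01,"mag")
rep("side",[(349.25,287.5),(402,277),(425,310.75),(371.3,322.5)],.01,"mag")
# rod tips
g=lambda L,ox,oy,x0,y0:[(x0+(a-ox)/4,y0+(b-oy)/4) for a,b in L]
rep("scene",g([(510,20),(607,34),(574,104),(475,92)],400,0,175,225),.072,"rods")
rep("side",g([(528,350),(622,333),(666,390),(570,407)],400,300,340,250),.072,"rods")
# cradle: stop tops outer corners
rep("scene",g([(203,313),(320,410),(170,545),(35,440)],0,300,440,315),.02,"cradle")
s=r.get_state();print(R.from_rotvec(s["tcp_rot"]).as_matrix().round(3),s["eef_pos"].round(4))
E
```

```text
mag scene [ 0.6398 -0.1931] sides [0.095 0.096 0.096 0.095] ang [-2.886  1.829  0.246 -1.317]
mag side [ 0.6441 -0.1989] sides [0.091 0.099 0.092 0.093] ang [ 1.834  0.264 -1.376 -2.884]
rods scene [ 0.6392 -0.1937] sides [0.042 0.041 0.04  0.04 ] ang [-2.885  1.803  0.231 -1.302]
rods side [ 0.6422 -0.1982] sides [0.04  0.041 0.04  0.04 ] ang [ 1.828  0.256 -1.339 -2.905]
cradle scene [0.615  0.2513] sides [0.093 0.054 0.087 0.057] ang [ 2.647  1.064 -0.46  -1.969]
[[ 0.898  0.439 -0.   ]
 [ 0.439 -0.898  0.001]
 [ 0.    -0.001 -1.   ]] [ 0.2854 -0.5836  0.2308]
```

```bash
cat >> h.py <<'E'
def pose():
    s=r.get_state();return s["eef_pos"],R.from_rotvec(s["tcp_rot"]).as_matrix()
def plan(x,y,z,psi=None):
    p,M=pose();d=M.T@(np.array([x,y,z])-p)/.4
    cur=np.arctan2(M[1,0],M[0,0]);t=0 if psi is None else -((psi-cur+np.pi)%(2*np.pi)-np.pi)/np.pi
    print("dp",d.round(4),"twist",round(t,4),"psi",cur.round(4),"p",p.round(4))
def wrist(name=None):
    p,M=pose();im=vision.get_image("wrist")
    T=np.eye(4);T[:3,:3]=M;T[:3,3]=p;T=T@vision.camera_info("wrist")["hand_eye"]
    if name:cv2.imwrite(f"pics/{name}.png",im[:,:,::-1])
    return im,T
E
python3 -c "
from h import *
plan(.444,-.247,.13,1.826)"
```

```text
dp [ 0.7258 -0.5815  0.2525] twist -0.4365 psi 0.4548 p [ 0.2854 -0.5836  0.2308]
```

step_arm(
  targets=[
    {"dp":[0.726,-0.58,0.25],"twist":-0.436},
    {"dp":[0.726,-0.58,0.25],"twist":-0.436},
    {"dp":[0.726,-0.58,0.25],"twist":-0.436},
    {"dp":[0.726,-0.58,0.25],"twist":-0.436},
    {"dp":[0.726,-0.58,0.25],"twist":-0.436},
    {"dp":[0.726,-0.58,0.25],"twist":-0.436},
    {"dp":[0.726,-0.58,0.25],"twist":-0.436},
    {"dp":[0.726,-0.58,0.25],"twist":-0.436},
    {"dp":[0.726,-0.58,0.25],"twist":-0.436},
    {"dp":[0.726,-0.58,0.25],"twist":-0.436},
    {"dp":[0.726,-0.58,0.25],"twist":-0.436},
    {"dp":[0.726,-0.58,0.25],"twist":-0.436},
    {"dp":[0.726,-0.58,0.25],"twist":-0.436},
    {"dp":[0.726,-0.58,0.25],"twist":-0.436},
    {"dp":[0.726,-0.58,0.25],"twist":-0.436},
  ],
  gripper=1,
)

```text
clock: 1.35
eef_pos: [0.4443, -0.2485, 0.1314]
tcp_rot: [1.928, 2.48, 0.0]
force: [-0.0, 0.0, 1.0]
finger_gap: 1.001
grasp_force: 0.0
```

```bash
python3 - <<'E'
from h import *
im,T=wrist("w1");print(T.round(4).tolist());plan(.455,0.004,.13,1.826)
E
```

```text
[[0.9692, 0.2357, 0.0717, 0.4244], [0.2463, -0.9273, -0.2818, -0.1763], [0.0001, 0.2908, -0.9568, 0.275], [0.0, 0.0, 0.0, 1.0]]
dp [0.605  0.1821 0.0035] twist -0.0016 psi 1.821 p [ 0.4443 -0.2485  0.1314]
```

View pics/w1.png

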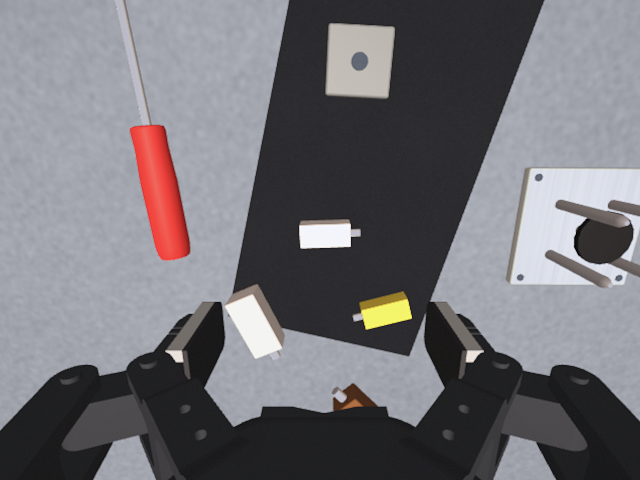

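The wrist view shows the target white block with its top face around (326,235) and stub to the right. The larger white block is at (255,320), the yellow one at (385,310) and the magazine at the right edge.

```bash
cat >> h.py <<'E'
def top(im,T,x0,x1,y0,y1,z,lo):
    c,st,m=blobs(im,x0,x1,y0,y1,lo)
    cn=max(cv2.findContours(m.astype(np.uint8),cv2.RETR_EXTERNAL,cv2.CHAIN_APPROX_NONE)[0],key=cv2.contourArea)[:,0]
    w=np.array([ray("wrist",p,z,T) for p in cn]).astype(np.float32)
    rc=cv2.minAreaRect(w*1000);cc=cv2.minEnclosingCircle(w*1000)
    print("cent",ray("wrist",c,z,T).round(4),"rect",np.round(rc[0],1),np.round(rc[1],1),round(rc[2],1),"circ",np.round(cc[0],1),round(cc[1],1),"px",c.round(0),st)
E
python3 - <<'E'
from h import *
im=cv2.imread("pics/w1.png")[:,:,::-1]
T=np.array([[0.9692, 0.2357, 0.0717, 0.4244], [0.2463, -0.9273, -0.2818, -0.1763], [0.0001, 0.2908, -0.9568, 0.275],[0,0,0,1]])
print(im[212:224,325],im[235,325],im[235,352:362])
for lo in (200,235):top(im,T,290,352,205,260,.016,lo)
for p in((300,222.5),(350.5,220.5),(351,246.5),(301,248.5)):print(ray("wrist",p,.016,T).round(4))
E
```

```text
[[ 45  44  47]
 [ 42  41  44]
 [ 44  42  46]
 [ 43  42  46]
 [ 44  43  47]
 [ 44  42  46]
 [ 41  39  43]
 [ 70  65  64]
 [122 111 104]
 [146 133 124]
 [145 131 122]
 [136 121 113]] [244 245 251] [[199 196 203]
 [199 196 203]
 [199 196 203]
 [193 190 199]
 [184 182 192]
 [186 184 193]
 [188 185 194]
 [177 175 183]
 [127 127 135]
 [ 37  37  39]]
cent [ 0.4433 -0.2473] rect [ 443.1 -247.5] [39.7 18.6] 16.2 circ [ 443.  -247.3] 21.5 px [325. 236.] [ 299  224   52   24 1158]
cent [ 0.443  -0.2472] rect [ 442.9 -247.4] [38.5 17.6] 16.2 circ [ 443.  -247.3] 20.7 px [325. 235.] [ 300  224   50   24 1059]
[ 0.4218 -0.2418]
[ 0.4594 -0.2306]
[ 0.4654 -0.2509]
[ 0.4274 -0.2623]
```

step_arm(
  targets=[
    {"dp":[0.605,0.18,0],"twist":0},
    {"dp":[0.605,0.18,0],"twist":0},
    {"dp":[0.605,0.18,0],"twist":0},
    {"dp":[0.605,0.18,0],"twist":0},
    {"dp":[0.605,0.18,0],"twist":0},
    {"dp":[0.605,0.18,0],"twist":0},
    {"dp":[0.605,0.18,0],"twist":0},
    {"dp":[0.605,0.18,0],"twist":0},
    {"dp":[0.605,0.18,0],"twist":0},
    {"dp":[0.605,0.18,0],"twist":0},
    {"dp":[0.605,0.18,0],"twist":0},
  ],
)

```text
clock: 2.32
eef_pos: [0.4536, 0.003, 0.1313]
tcp_rot: [1.926, 2.482, -0.0]
force: [-0.3, -0.3, -0.3]
finger_gap: 0.998
grasp_force: 0.0
```

```bash
python3 - <<'E'
from h import *
im,T=wrist("w2");print(T.round(4).tolist());plan(.459,.272,.13,1.826)
E
```

```text
[[0.9688, 0.2372, 0.072, 0.4335], [0.2479, -0.927, -0.2816, 0.0753], [-0.0, 0.2907, -0.9568, 0.2749], [0.0, 0.0, 0.0, 1.0]]
dp [0.6478 0.1803 0.0032] twist -0.0013 psi 1.8219 p [0.4535 0.0031 0.1313]
```

View pics/w2.png

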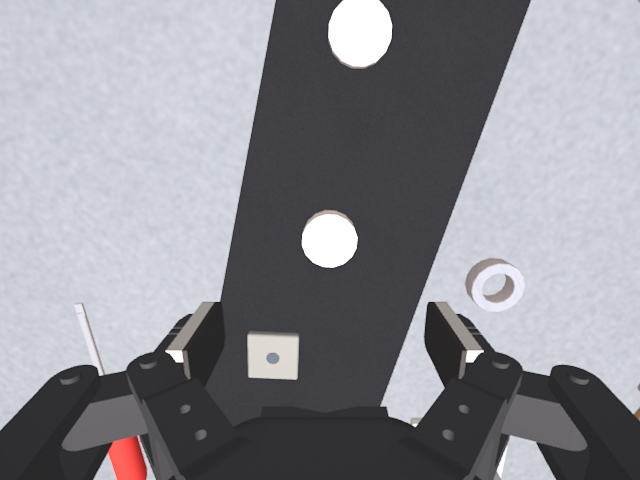

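This view shows the mid disc's top face at (330,240), the thin disc at (360,30) cut by the frame, the plate at (273,357) and the ring at (495,285). On to the thick disc.

```bash
python3 - <<'E'
from h import *
im=cv2.imread("pics/w2.png")[:,:,::-1]
T=np.array([[0.9688, 0.2372, 0.072, 0.4335], [0.2479, -0.927, -0.2816, 0.0753], [-0.0, 0.2907, -0.9568, 0.2749],[0,0,0,1]])
top(im,T,290,370,200,280,.017,235)
top(im,T,320,400,0,80,.008,235)
E
```

```text
cent [0.4564 0.0017] rect [456.7   1.6] [43.1 42.7] 13.3 circ [456.7   1.3] 21.9 px [329. 240.] [ 302  214   56   53 2308]
cent [0.4398 0.1493] rect [440.3 148.1] [42.6 39.4] 14.4 circ [439.8 149.2] 21.8 px [360.  31.] [ 329    0   63   66 3440]
```

step_arm(
  targets=[
    {"dp":[0.648,0.18,0],"twist":0},
    {"dp":[0.648,0.18,0],"twist":0},
    {"dp":[0.648,0.18,0],"twist":0},
    {"dp":[0.648,0.18,0],"twist":0},
    {"dp":[0.648,0.18,0],"twist":0},
    {"dp":[0.648,0.18,0],"twist":0},
    {"dp":[0.648,0.18,0],"twist":0},
    {"dp":[0.648,0.18,0],"twist":0},
    {"dp":[0.648,0.18,0],"twist":0},
    {"dp":[0.648,0.18,0],"twist":0},
    {"dp":[0.648,0.18,0],"twist":0},
    {"dp":[0.648,0.18,0],"twist":0},
  ],
)

```text
clock: 3.37
eef_pos: [0.4583, 0.272, 0.1313]
tcp_rot: [-1.925, -2.483, 0.001]
force: [-0.5, -0.8, 0.4]
finger_gap: 0.998
grasp_force: 0.0
```

```bash
python3 - <<'E'
from h import *
im,T=wrist("w3");print(T.round(4).tolist())
top(im,T,200,430,130,400,.026,235)
E
```

```text
[[0.9686, 0.2379, 0.0719, 0.4383], [0.2485, -0.9268, -0.2817, 0.3443], [-0.0004, 0.2907, -0.9568, 0.2749], [0.0, 0.0, 0.0, 1.0]]
cent [0.4612 0.2731] rect [461.2 272.4] [42.6 42.8] 14.4 circ [461.3 272.6] 21.7 px [330. 241.] [ 302  214   57   55 2436]
```

View pics/w3.png

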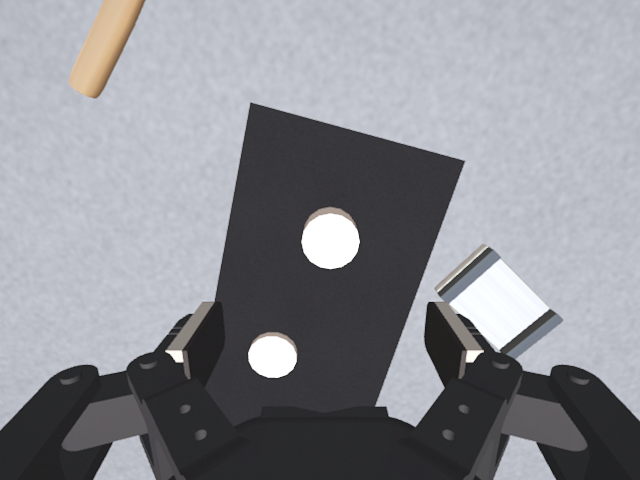

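The thick disc's top face is at (330,241) and the thin disc at (273,355), with the cradle partly visible at (500,300). I'm picking the thick disc.

step_arm(
  targets=[
    {"dp":[0,0.0075,0.1]},
    {"dp":[0,0.0075,0.2]},
    {"dp":[0,0.0075,0.27]},
    {"dp":[0,0.0075,0.3]},
    {"dp":[0,0.0075,0.313]},
    {"dp":[0,0.0075,0.313]},
    {"dp":[0,0.0075,0.313]},
  ],
  gripper=1,
)

```text
invalid input
```

step_arm(
  targets=[
    {"dp":[0,0,0]},
    {"dp":[0,0,0]},
    {"dp":[0,0,0]},
    {"dp":[0,0,0]},
    {"dp":[0,0,0]},
    {"dp":[0,0,0]},
    {"dp":[0,0,0]},
    {"dp":[0,0,0]},
    {"dp":[0,0,0]},
    {"dp":[0,0,0]},
  ],
  gripper=0,
)

```text
invalid input
```

step_arm(
  targets=[
    {"dp":[0,0,-0.05]},
    {"dp":[0,0,-0.15]},
    {"dp":[0,0,-0.25]},
    {"dp":[0,0,-0.3]},
    {"dp":[0,0,-0.3]},
    {"dp":[0,0,-0.3]},
  ],
)

```text
invalid input
```

```bash
python3 - <<'E'
from h import *
im,T=wrist("w4")
s=r.get_state();print(s["finger_gap"],s["grasp_force"])
plan(.56,0.03,.135,1.826);plan(.6405,-.195,.135,1.826)
E
```

```text
0.9963726137914697 0.0
dp [-0.6503  0.0949 -0.009 ] twist -0.001 psi 1.823 p [0.4583 0.2724 0.1314]
dp [-1.2453  0.1494 -0.0089] twist -0.001 psi 1.823 p [0.4583 0.2724 0.1314]
```

View pics/w4.png

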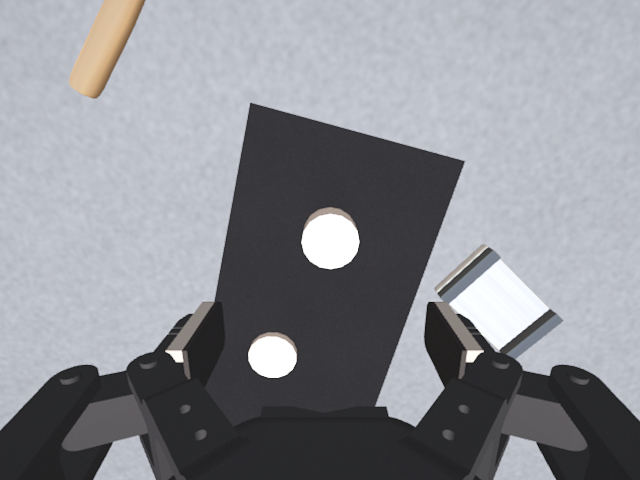

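The rows were refused because they had no twist. The scene hasn't changed, so I'll repeat with twist included.

step_arm(
  targets=[
    {"dp":[0,0.0075,0.1],"twist":0},
    {"dp":[0,0.0075,0.2],"twist":0},
    {"dp":[0,0.0075,0.27],"twist":0},
    {"dp":[0,0.0075,0.3],"twist":0},
    {"dp":[0,0.0075,0.313],"twist":0},
    {"dp":[0,0.0075,0.313],"twist":0},
    {"dp":[0,0.0075,0.313],"twist":0},
  ],
  gripper=1,
)

```text
clock: 4.05
eef_pos: [0.4617, 0.2743, 0.0072]
tcp_rot: [1.922, 2.484, 0.002]
force: [0.3, 0.4, 0.1]
finger_gap: 0.998
grasp_force: 0.0
```

step_arm(
  targets=[
    {"dp":[0,0,0],"twist":0},
    {"dp":[0,0,0],"twist":0},
    {"dp":[0,0,0],"twist":0},
    {"dp":[0,0,0],"twist":0},
    {"dp":[0,0,0],"twist":0},
    {"dp":[0,0,0],"twist":0},
    {"dp":[0,0,0],"twist":0},
    {"dp":[0,0,0],"twist":0},
    {"dp":[0,0,0],"twist":0},
    {"dp":[0,0,0],"twist":0},
  ],
  gripper=0,
)

```text
clock: 4.88
eef_pos: [0.4615, 0.2744, 0.0073]
tcp_rot: [1.922, 2.484, 0.002]
force: [-3.1, -1.6, 18.9]
finger_gap: 0.482
grasp_force: 58.2
```

step_arm(
  targets=[
    {"dp":[0,0,-0.05],"twist":0},
    {"dp":[0,0,-0.15],"twist":0},
    {"dp":[0,0,-0.25],"twist":0},
    {"dp":[0,0,-0.31],"twist":0},
    {"dp":[0,0,-0.31],"twist":0},
    {"dp":[0,0,-0.31],"twist":0},
  ],
)

```text
clock: 5.38
eef_pos: [0.4619, 0.2746, 0.1319]
tcp_rot: [1.922, 2.484, 0.005]
force: [-0.9, 0.5, -0.8]
finger_gap: 0.477
grasp_force: 61.5
```

```bash
python3 - <<'E'
from h import *
s=r.get_state();print(s["finger_gap"],s["grasp_force"],s["force"])
plan(.6,.12,.135,1.826);plan(.6405,-.195,.135,1.826)
E
```

```text
0.4771558989866768 61.45735502243042 [-0.90617623  0.50774797 -0.77697804]
dp [-0.4609  0.2372 -0.0074] twist -0.0004 psi 1.8246 p [0.4619 0.2746 0.1319]
dp [-1.2486  0.1375 -0.0084] twist -0.0004 psi 1.8246 p [0.4619 0.2746 0.1319]
```

step_arm(
  targets=[
    {"dp":[-0.46,0.237,-0.17],"twist":0},
    {"dp":[-0.46,0.237,-0.17],"twist":0},
    {"dp":[-0.46,0.237,-0.17],"twist":0},
    {"dp":[-0.46,0.237,-0.17],"twist":0},
    {"dp":[-0.46,0.237,-0.17],"twist":0},
    {"dp":[-0.46,0.237,-0.17],"twist":0},
    {"dp":[-0.46,0.237,-0.17],"twist":0},
    {"dp":[-0.97,0.17,-0.17],"twist":0},
    {"dp":[-0.97,0.17,-0.17],"twist":0},
    {"dp":[-0.97,0.17,-0.17],"twist":0},
    {"dp":[-0.97,0.17,-0.17],"twist":0},
    {"dp":[-0.97,0.17,-0.17],"twist":0},
    {"dp":[-0.97,0.17,-0.17],"twist":0},
    {"dp":[-0.97,0.17,-0.17],"twist":0},
  ],
)

```text
clock: 6.55
eef_pos: [0.6231, -0.0854, 0.1963]
tcp_rot: [-1.924, -2.48, 0.002]
force: [0.1, 0.5, -1.5]
finger_gap: 0.48
grasp_force: 61.5
```

```bash
python3 -c "
from h import *
plan(.66,-.272,.2,1.826)"
```

```text
dp [-0.4747 -0.0265 -0.0097] twist -0.0013 psi 1.8219 p [ 0.6231 -0.0854  0.1963]
```

step_arm(
  targets=[
    {"dp":[-0.475,-0.026,-0.01],"twist":-0.001},
    {"dp":[-0.475,-0.026,-0.01],"twist":-0.001},
    {"dp":[-0.475,-0.026,-0.01],"twist":-0.001},
    {"dp":[-0.475,-0.026,-0.01],"twist":-0.001},
    {"dp":[-0.475,-0.026,-0.01],"twist":-0.001},
    {"dp":[-0.475,-0.026,-0.01],"twist":-0.001},
    {"dp":[-0.475,-0.026,-0.01],"twist":-0.001},
    {"dp":[-0.475,-0.026,-0.01],"twist":-0.001},
  ],
)

```text
clock: 7.22
eef_pos: [0.6614, -0.2687, 0.2009]
tcp_rot: [-1.916, -2.487, 0.0]
force: [0.1, -0.1, -1.3]
finger_gap: 0.478
grasp_force: 61.5
```

```bash
python3 - <<'E'
from h import *
im,T=wrist("w5");print(T.round(4).tolist())
E
```

```text
[[0.9671, 0.244, 0.0719, 0.6411], [0.2544, -0.9258, -0.2797, -0.1969], [-0.0017, 0.2888, -0.9574, 0.3446], [0.0, 0.0, 0.0, 1.0]]
```

View pics/w5.png

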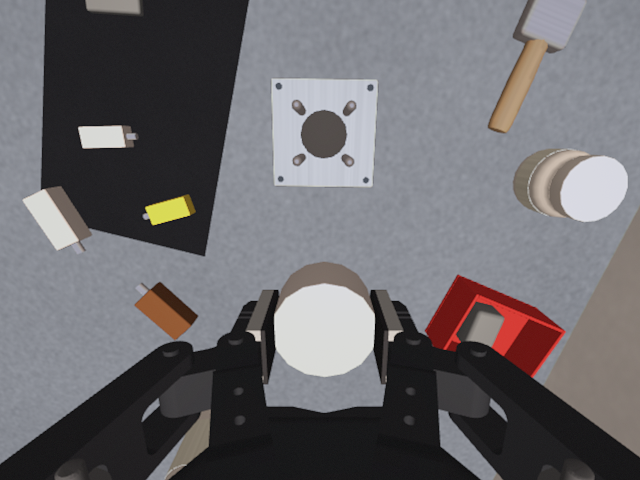

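The magazine base corners are at about (272,80), (377,80), (373,187) and (275,186), with the follower at (324,134). The held thick disc's top face is at about (325,320).

```bash
python3 - <<'E'
from h import *
im=cv2.imread("pics/w5.png")[:,:,::-1]
p,M=pose();T=np.eye(4);T[:3,:3]=M;T[:3,3]=p;T=T@vision.camera_info("wrist")["hand_eye"]
w=np.array([ray("wrist",q,.01,T) for q in((272,79.5),(377.5,80),(373,187),(275,186.5))]);e=np.roll(w,-1,0)-w
print("mag",w.mean(0).round(4),np.hypot(*e.T).round(3),np.arctan2(e[:,1],e[:,0]).round(3))
m=(im.max(2)<90).astype(np.uint8);m[:105]=0;m[162:]=0;m[:,:298]=0;m[:,350:]=0
mm=cv2.moments(m,True);print("fol",ray("wrist",(mm["m10"]/mm["m00"],mm["m01"]/mm["m00"]),.036,T),mm["m00"])
top(im,T,265,380,262,380,p[2]+.0187,185)
print(p,np.arctan2(M[1,0],M[0,0]))
E
```

```text
mag [ 0.6404 -0.1941] [0.094 0.095 0.095 0.095] [ 0.253 -1.314 -2.889  1.815]
fol [ 0.63894125 -0.19244145] 1739.0
cent [ 0.6604 -0.2698] rect [ 660.6 -270.8] [41.  43.1] 14.2 circ [ 660.6 -270.8] 21.8 px [324. 330.] [ 275  284  100   93 7473]
[ 0.66151592 -0.26856151  0.20122461] 1.8292526732930403
```

```bash
python3 -c "
from h import *
plan(.6409,-.1922,.13,1.825)"
```

```text
dp [ 0.1975 -0.0008  0.1784] twist 0.0014 psi 1.8293 p [ 0.6615 -0.2686  0.2012]
```

step_arm(
  targets=[
    {"dp":[0.05,-0.001,0],"twist":0.001},
    {"dp":[0.12,-0.001,0],"twist":0.001},
    {"dp":[0.18,-0.001,0.05],"twist":0.001},
    {"dp":[0.197,-0.001,0.12],"twist":0.001},
    {"dp":[0.197,-0.001,0.178],"twist":0.001},
    {"dp":[0.197,-0.001,0.178],"twist":0.001},
    {"dp":[0.197,-0.001,0.178],"twist":0.001},
  ],
)

```text
clock: 7.85
eef_pos: [0.6407, -0.1931, 0.1303]
tcp_rot: [-1.919, -2.484, 0.001]
force: [1.0, 0.8, -0.2]
finger_gap: 0.485
grasp_force: 61.5
```

```bash
python3 -c "
from h import *
plan(.6409,-.1922,.08,1.825);plan(.6409,-.1922,.022,1.825)"
```

```text
dp [0.0019 0.0013 0.1259] twist 0.0004 psi 1.8262 p [ 0.6407 -0.1931  0.1303]
dp [0.0016 0.0015 0.2709] twist 0.0004 psi 1.8262 p [ 0.6407 -0.1931  0.1303]
```

step_arm(
  targets=[
    {"dp":[0.002,0.001,0.04],"twist":0},
    {"dp":[0.002,0.001,0.08],"twist":0},
    {"dp":[0.002,0.001,0.11],"twist":0},
    {"dp":[0.002,0.001,0.14],"twist":0},
    {"dp":[0.002,0.001,0.16],"twist":0},
    {"dp":[0.002,0.001,0.18],"twist":0},
    {"dp":[0.002,0.001,0.19],"twist":0},
    {"dp":[0.002,0.001,0.2],"twist":0},
    {"dp":[0.002,0.001,0.2],"twist":0},
  ],
)

```text
clock: 8.6
eef_pos: [0.6414, -0.1939, 0.0504]
tcp_rot: [-1.922, -2.484, 0.0]
force: [-0.5, -0.1, -0.2]
finger_gap: 0.479
grasp_force: 61.5
```

step_arm(
  targets=[
    {"dp":[0,0,0.01],"twist":0},
    {"dp":[0,0,0.02],"twist":0},
    {"dp":[0,0,0.03],"twist":0},
    {"dp":[0,0,0.04],"twist":0},
    {"dp":[0,0,0.05],"twist":0},
    {"dp":[0,0,0.06],"twist":0},
    {"dp":[0,0,0.067],"twist":0},
    {"dp":[0,0,0.067],"twist":0},
    {"dp":[0,0,0.067],"twist":0},
  ],
)

```text
clock: 9.35
eef_pos: [0.641, -0.1937, 0.0236]
tcp_rot: [-1.922, -2.484, 0.001]
force: [-0.9, -1.0, -1.9]
finger_gap: 0.482
grasp_force: 61.8
```

step_arm(
  targets=[
    {"dp":[0,0,0.003],"twist":0},
    {"dp":[0,0,0.005],"twist":0},
    {"dp":[0,0,0.005],"twist":0},
  ],
)

```text
clock: 9.6
eef_pos: [0.6411, -0.1937, 0.0224]
tcp_rot: [-1.922, -2.484, 0.0]
force: [-3.7, 1.0, 7.9]
finger_gap: 0.479
grasp_force: 62.8
```

step_arm(
  targets=[
    {"dp":[0,0,0.004],"twist":0},
    {"dp":[0,0,0.004],"twist":0},
    {"dp":[0,0,0.004],"twist":0},
  ],
)

```text
clock: 9.85
eef_pos: [0.6412, -0.1938, 0.0221]
tcp_rot: [-1.922, -2.484, 0.0]
force: [-10.4, 2.9, 28.5]
finger_gap: 0.477
grasp_force: 64.9
```

step_arm(
  targets=[
    {"dp":[0,0,-0.004],"twist":0},
    {"dp":[0,0,-0.004],"twist":0},
    {"dp":[0,0,-0.004],"twist":0},
    {"dp":[0,0,-0.004],"twist":0},
    {"dp":[0,0,-0.004],"twist":0},
    {"dp":[0,0,-0.004],"twist":0},
    {"dp":[0,0,-0.06],"twist":0},
    {"dp":[0,0,-0.15],"twist":0},
    {"dp":[0,0,-0.24],"twist":0},
    {"dp":[0,0,-0.3],"twist":0},
    {"dp":[0,0,-0.3],"twist":0},
    {"dp":[0,0,-0.3],"twist":0},
  ],
  gripper=1,
)

```text
clock: 10.85
eef_pos: [0.6425, -0.1942, 0.142]
tcp_rot: [1.921, 2.482, 0.001]
force: [-0.1, 0.1, -1.3]
finger_gap: 1.003
grasp_force: 0.0
```

```bash
python3 -c "
from h import *
plan(.4566,.0018,.14,1.825);plan(.4566,.0018,.03,1.825)"
```

```text
dp [ 0.5911 -0.3269  0.0033] twist -0.0002 psi 1.8245 p [ 0.6425 -0.1942  0.142 ]
dp [ 0.5915 -0.3276  0.2783] twist -0.0002 psi 1.8245 p [ 0.6425 -0.1942  0.142 ]
```

step_arm(
  targets=[
    {"dp":[0.591,-0.327,0],"twist":0},
    {"dp":[0.591,-0.327,0],"twist":0},
    {"dp":[0.591,-0.327,0],"twist":0},
    {"dp":[0.591,-0.327,0],"twist":0},
    {"dp":[0.591,-0.327,0],"twist":0},
    {"dp":[0.591,-0.327,0],"twist":0},
    {"dp":[0.591,-0.327,0],"twist":0},
    {"dp":[0.591,-0.327,0],"twist":0},
    {"dp":[0.591,-0.327,0],"twist":0},
    {"dp":[0.591,-0.327,0.1],"twist":0},
    {"dp":[0.591,-0.327,0.2],"twist":0},
    {"dp":[0.591,-0.327,0.25],"twist":0},
    {"dp":[0.591,-0.327,0.25],"twist":0},
    {"dp":[0.591,-0.327,0.25],"twist":0},
  ],
)

```text
clock: 12.02
eef_pos: [0.4553, 0.0015, 0.0395]
tcp_rot: [-1.922, -2.482, 0.003]
force: [-0.1, -0.6, 1.4]
finger_gap: 0.998
grasp_force: 0.0
```

```bash
python3 -c "
from h import *
plan(.4566,.0018,.006,1.825)"
```

```text
dp [-0.0002  0.0035  0.0837] twist -0.0004 psi 1.8238 p [0.4553 0.0015 0.0395]
```

step_arm(
  targets=[
    {"dp":[0,0.004,0.04],"twist":0},
    {"dp":[0,0.004,0.07],"twist":0},
    {"dp":[0,0.004,0.082],"twist":0},
    {"dp":[0,0.004,0.084],"twist":0},
    {"dp":[0,0.004,0.084],"twist":0},
  ],
)

```text
clock: 12.43
eef_pos: [0.4579, 0.0023, 0.0077]
tcp_rot: [1.922, 2.484, 0.001]
force: [0.2, -0.6, -0.2]
finger_gap: 1.003
grasp_force: 0.0
```

step_arm(
  targets=[
    {"dp":[0,0,0],"twist":0},
    {"dp":[0,0,0],"twist":0},
    {"dp":[0,0,0],"twist":0},
    {"dp":[0,0,0],"twist":0},
    {"dp":[0,0,0],"twist":0},
    {"dp":[0,0,0],"twist":0},
    {"dp":[0,0,0],"twist":0},
    {"dp":[0,0,0],"twist":0},
    {"dp":[0,0,0],"twist":0},
    {"dp":[0,0,0],"twist":0},
  ],
  gripper=0,
)

```text
clock: 13.27
eef_pos: [0.4575, 0.0025, 0.0078]
tcp_rot: [1.922, 2.484, 0.001]
force: [-3.2, -0.3, 21.2]
finger_gap: 0.47
grasp_force: 57.7
```

step_arm(
  targets=[
    {"dp":[0,0,-0.05],"twist":0},
    {"dp":[0,0,-0.15],"twist":0},
    {"dp":[0,0,-0.25],"twist":0},
    {"dp":[0,0,-0.35],"twist":0},
    {"dp":[0,0,-0.35],"twist":0},
    {"dp":[0,0,-0.35],"twist":0},
    {"dp":[0,0,-0.35],"twist":0},
  ],
)

```text
clock: 13.85
eef_pos: [0.457, 0.0025, 0.1469]
tcp_rot: [1.922, 2.484, 0.0]
force: [0.3, 0.1, -0.9]
finger_gap: 0.469
grasp_force: 61.3
```

```bash
python3 - <<'E'
from h import *
im,T=wrist("w6");p,M=pose()
for lo in(185,235):top(im,T,265,380,262,380,p[2]+.011,lo)
plan(.6409,-.1932,.14,1.825)
E
```

```text
cent [0.4548 0.0014] rect [ 4.556e+02 -2.000e-01] [41.5 46.8] 10.5 circ [452.5  -2.9] 27.1 px [322. 319.] [ 274  273   97   94 7111]
cent [0.4554 0.0025] rect [455.6   1.8] [39.9 42.5] 14.5 circ [455.7   1.6] 21.6 px [324. 317.] [ 278  273   93   88 6633]
dp [-0.5894  0.3234  0.0149] twist -0.0001 psi 1.8246 p [0.4565 0.0025 0.1462]
```

step_arm(
  targets=[
    {"dp":[-0.589,0.324,0],"twist":0},
    {"dp":[-0.589,0.324,0],"twist":0},
    {"dp":[-0.589,0.324,0],"twist":0},
    {"dp":[-0.589,0.324,0],"twist":0},
    {"dp":[-0.589,0.324,0],"twist":0},
    {"dp":[-0.589,0.324,0],"twist":0},
    {"dp":[-0.589,0.324,0],"twist":0},
    {"dp":[-0.589,0.324,0],"twist":0},
    {"dp":[-0.589,0.324,0],"twist":0},
    {"dp":[-0.589,0.324,0],"twist":0},
  ],
)

```text
clock: 14.73
eef_pos: [0.6403, -0.1922, 0.1449]
tcp_rot: [-1.92, -2.482, 0.002]
force: [-0.0, 0.8, -0.9]
finger_gap: 0.47
grasp_force: 61.3
```

```bash
python3 -c "
from h import *
plan(.641,-.1932,.06,1.825)"
```

```text
dp [-0.0032  0.0018  0.2122] twist -0.0002 psi 1.8245 p [ 0.6403 -0.1922  0.1449]
```

step_arm(
  targets=[
    {"dp":[-0.003,0.002,0.06],"twist":0},
    {"dp":[-0.003,0.002,0.12],"twist":0},
    {"dp":[-0.003,0.002,0.16],"twist":0},
    {"dp":[-0.003,0.002,0.19],"twist":0},
    {"dp":[-0.003,0.002,0.21],"twist":0},
    {"dp":[-0.003,0.002,0.225],"twist":0},
    {"dp":[-0.003,0.002,0.232],"twist":0},
    {"dp":[-0.003,0.002,0.237],"twist":0},
    {"dp":[-0.003,0.002,0.24],"twist":0},
    {"dp":[-0.003,0.002,0.24],"twist":0},
  ],
)

```text
clock: 15.57
eef_pos: [0.6432, -0.1941, 0.0513]
tcp_rot: [1.922, 2.484, 0.0]
force: [0.5, 0.2, -0.6]
finger_gap: 0.468
grasp_force: 61.3
```

step_arm(
  targets=[
    {"dp":[0,0,0.003],"twist":0},
    {"dp":[0,0,0.005],"twist":0},
    {"dp":[0,0,0.005],"twist":0},
  ],
)

```text
clock: 15.82
eef_pos: [0.6429, -0.1941, 0.049]
tcp_rot: [1.922, 2.484, 0.0]
force: [-0.7, 0.3, -0.4]
finger_gap: 0.464
grasp_force: 61.3
```

step_arm(
  targets=[
    {"dp":[0,0,0.002],"twist":0},
    {"dp":[0,0,0.004],"twist":0},
    {"dp":[0,0,0.004],"twist":0},
  ],
)

```text
clock: 16.07
eef_pos: [0.6432, -0.1942, 0.0487]
tcp_rot: [1.922, 2.484, 0.0]
force: [-5.3, 1.4, 18.5]
finger_gap: 0.468
grasp_force: 63.5
```

step_arm(
  targets=[
    {"dp":[0,0,-0.004],"twist":0},
    {"dp":[0,0,-0.004],"twist":0},
    {"dp":[0,0,-0.004],"twist":0},
    {"dp":[0,0,-0.004],"twist":0},
    {"dp":[0,0,-0.004],"twist":0},
    {"dp":[0,0,-0.004],"twist":0},
    {"dp":[0,0,-0.06],"twist":0},
    {"dp":[0,0,-0.15],"twist":0},
    {"dp":[0,0,-0.22],"twist":0},
    {"dp":[0,0,-0.22],"twist":0},
    {"dp":[0,0,-0.22],"twist":0},
  ],
  gripper=1,
)

```text
clock: 16.98
eef_pos: [0.644, -0.1944, 0.1371]
tcp_rot: [1.92, 2.482, 0.002]
force: [0.1, -0.5, -1.1]
finger_gap: 0.998
grasp_force: 0.0
```

```bash
python3 -c "
from h import *
plan(.44,.149,.13,1.825)"
```

```text
dp [ 0.959  -0.2781  0.0152] twist -0.0001 psi 1.8246 p [ 0.644  -0.1944  0.1371]
```

step_arm(
  targets=[
    {"dp":[0.959,-0.278,0],"twist":0},
    {"dp":[0.959,-0.278,0],"twist":0},
    {"dp":[0.959,-0.278,0],"twist":0},
    {"dp":[0.959,-0.278,0],"twist":0},
    {"dp":[0.959,-0.278,0],"twist":0},
    {"dp":[0.959,-0.278,0],"twist":0},
    {"dp":[0.959,-0.278,0],"twist":0},
    {"dp":[0.959,-0.278,0],"twist":0},
    {"dp":[0.959,-0.278,0],"twist":0},
    {"dp":[0.959,-0.278,0],"twist":0},
    {"dp":[0.959,-0.278,0],"twist":0},
    {"dp":[0.959,-0.278,0],"twist":0},
    {"dp":[0.959,-0.278,0],"twist":0},
    {"dp":[0.959,-0.278,0],"twist":0},
  ],
)

```text
clock: 18.15
eef_pos: [0.4393, 0.1487, 0.1349]
tcp_rot: [-1.924, -2.484, 0.001]
force: [0.5, -0.2, 0.1]
finger_gap: 0.999
grasp_force: 0.0
```

```bash
python3 - <<'E'
from h import *
im,T=wrist("w7")
for lo in(185,235):top(im,T,265,390,180,300,.008,lo)
plan(.44,.149,.05,1.825)
E
```

```text
cent [0.4396 0.1495] rect [439.6 149.2] [43.6 43.3] 14.5 circ [439.7 148.9] 22.2 px [327. 233.] [ 300  207   54   52 2206]
cent [0.4397 0.1494] rect [440.  148.9] [42.7 42.4] 14.5 circ [439.8 149. ] 21.9 px [327. 233.] [ 301  208   53   51 2142]
dp [0.0006 0.0018 0.2124] twist -0.0006 psi 1.8232 p [0.4394 0.1486 0.135 ]
```

step_arm(
  targets=[
    {"dp":[0.001,0.002,0.1],"twist":0},
    {"dp":[0.001,0.002,0.19],"twist":0},
    {"dp":[0.001,0.002,0.25],"twist":0},
    {"dp":[0.001,0.002,0.29],"twist":0},
    {"dp":[0.001,0.002,0.318],"twist":0},
    {"dp":[0.001,0.002,0.325],"twist":0},
    {"dp":[0.001,0.002,0.325],"twist":0},
    {"dp":[0.001,0.002,0.325],"twist":0},
  ],
  gripper=0.62,
)

```text
clock: 18.87
eef_pos: [0.44, 0.1496, 0.0056]
tcp_rot: [1.924, 2.484, 0.0]
force: [-0.4, -0.8, -1.0]
finger_gap: 0.618
grasp_force: 0.0
```

step_arm(
  targets=[
    {"dp":[0,0,0.003],"twist":0},
    {"dp":[0,0,0.006],"twist":0},
    {"dp":[0,0,0.006],"twist":0},
  ],
)

```text
clock: 19.12
eef_pos: [0.4401, 0.1501, 0.0034]
tcp_rot: [1.922, 2.484, 0.001]
force: [-0.3, 1.1, 0.2]
finger_gap: 0.619
grasp_force: 0.0
```

```bash
python3 - <<'E'
from h import *
s=r.get_state();print(s["force"],s["finger_gap"],s["eef_pos"])
cv2.imwrite("pics/w8.png",wrist()[0][200:440,160:480][:,:,::-1].repeat(2,0).repeat(2,1))
E
```

```text
[-0.26192079  1.13426923  0.2138459 ] 0.6188542712477663 [0.44005576 0.15006398 0.00337435]
```

View pics/w8.png

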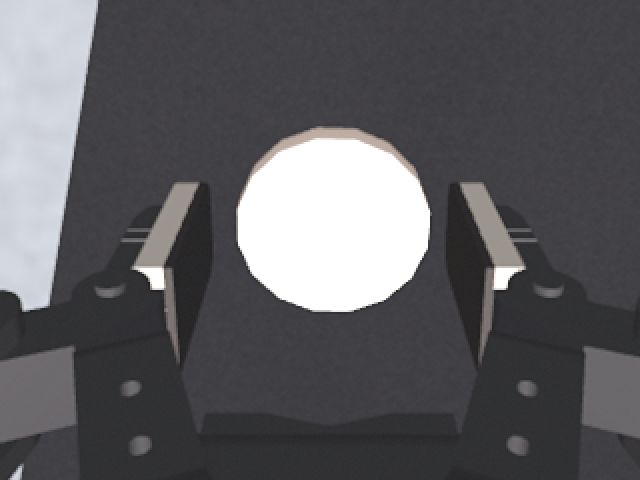

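The open fingers straddle the thin disc, which is centred at about (335,215) in the crop. I'll feel for the bench.

step_arm(
  targets=[
    {"dp":[0,0,0.003],"twist":0},
    {"dp":[0,0,0.006],"twist":0},
    {"dp":[0,0,0.006],"twist":0},
    {"dp":[0,0,0.006],"twist":0},
  ],
)

```text
clock: 19.5
eef_pos: [0.4395, 0.15, 0.0004]
tcp_rot: [-1.922, -2.485, 0.0]
force: [0.1, 0.7, 0.4]
finger_gap: 0.618
grasp_force: 0.0
```

step_arm(
  targets=[
    {"dp":[0,0,0.003],"twist":0},
    {"dp":[0,0,0.005],"twist":0},
    {"dp":[0,0,0.005],"twist":0},
    {"dp":[0,0,0.005],"twist":0},
  ],
)

```text
clock: 19.83
eef_pos: [0.4396, 0.15, -0.0016]
tcp_rot: [-1.922, -2.485, 0.0]
force: [0.3, 1.6, -0.3]
finger_gap: 0.624
grasp_force: 0.0
```

step_arm(
  targets=[
    {"dp":[0,0,0],"twist":0},
    {"dp":[0,0,0],"twist":0},
    {"dp":[0,0,0],"twist":0},
    {"dp":[0,0,0],"twist":0},
    {"dp":[0,0,0],"twist":0},
    {"dp":[0,0,0],"twist":0},
    {"dp":[0,0,0],"twist":0},
  ],
  gripper=0,
)

```text
clock: 20.42
eef_pos: [0.4397, 0.15, -0.0011]
tcp_rot: [1.922, 2.485, 0.0]
force: [-2.3, -0.3, 13.3]
finger_gap: 0.469
grasp_force: 58.6
```

step_arm(
  targets=[
    {"dp":[0,0,-0.05],"twist":0},
    {"dp":[0,0,-0.15],"twist":0},
    {"dp":[0,0,-0.25],"twist":0},
    {"dp":[0,0,-0.35],"twist":0},
    {"dp":[0,0,-0.38],"twist":0},
    {"dp":[0,0,-0.38],"twist":0},
    {"dp":[0,0,-0.38],"twist":0},
  ],
)

```text
clock: 21.0
eef_pos: [0.44, 0.1501, 0.1511]
tcp_rot: [1.922, 2.484, 0.002]
force: [-0.9, -0.2, -1.9]
finger_gap: 0.468
grasp_force: 60.8
```

```bash
python3 - <<'E'
from h import *
im,T=wrist("w9");p,M=pose()
for lo in(185,235):top(im,T,265,385,262,380,p[2]+.0095,lo)
plan(.641,-.1932,.15,1.825)
E
```

```text
cent [0.4386 0.1492] rect [438.8 148.5] [40.5 43. ] 14.5 circ [438.9 148.2] 22.1 px [324. 317.] [ 278  273   93   88 6699]
cent [0.4386 0.1492] rect [438.8 148.5] [39.8 42. ] 14.4 circ [438.9 148.3] 21.7 px [324. 317.] [ 279  274   91   86 6449]
dp [-9.569e-01  2.728e-01  1.000e-04] twist -0.0001 psi 1.8246 p [0.4393 0.1499 0.1501]
```

View pics/w9.png

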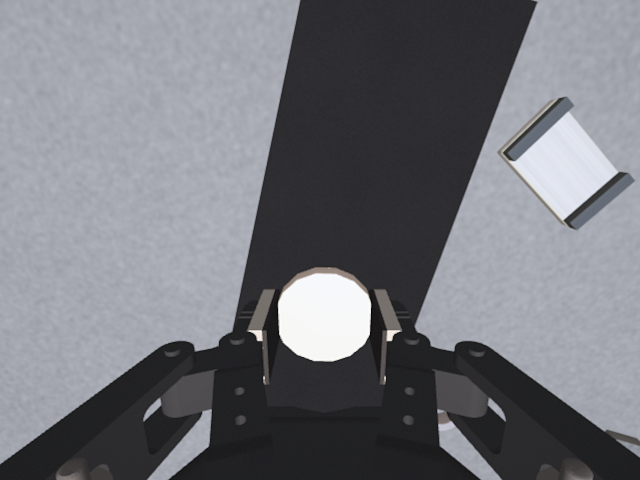

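The thin disc is held flat at (324,317), and the whole cradle is visible around (567,163).

step_arm(
  targets=[
    {"dp":[-0.957,0.273,0],"twist":0},
    {"dp":[-0.957,0.273,0],"twist":0},
    {"dp":[-0.957,0.273,0],"twist":0},
    {"dp":[-0.957,0.273,0],"twist":0},
    {"dp":[-0.957,0.273,0],"twist":0},
    {"dp":[-0.957,0.273,0],"twist":0},
    {"dp":[-0.957,0.273,0],"twist":0},
    {"dp":[-0.957,0.273,0],"twist":0},
    {"dp":[-0.957,0.273,0],"twist":0},
    {"dp":[-0.957,0.273,0],"twist":0},
    {"dp":[-0.957,0.273,0],"twist":0},
    {"dp":[-0.957,0.273,0],"twist":0},
    {"dp":[-0.957,0.273,0],"twist":0},
    {"dp":[-0.957,0.273,0],"twist":0},
  ],
)

```text
clock: 22.22
eef_pos: [0.6403, -0.1919, 0.1493]
tcp_rot: [-1.92, -2.484, 0.001]
force: [-0.3, 0.1, -0.9]
finger_gap: 0.468
grasp_force: 60.8
```

```bash
python3 -c "
from h import *
plan(.641,-.1932,.06,1.825)"
```

```text
dp [-0.0038  0.0012  0.2232] twist 0.0001 psi 1.8253 p [ 0.6403 -0.1919  0.1493]
```

step_arm(
  targets=[
    {"dp":[-0.004,0.001,0.06],"twist":0},
    {"dp":[-0.004,0.001,0.12],"twist":0},
    {"dp":[-0.004,0.001,0.16],"twist":0},
    {"dp":[-0.004,0.001,0.19],"twist":0},
    {"dp":[-0.004,0.001,0.21],"twist":0},
    {"dp":[-0.004,0.001,0.22],"twist":0},
    {"dp":[-0.004,0.001,0.226],"twist":0},
    {"dp":[-0.004,0.001,0.23],"twist":0},
    {"dp":[-0.004,0.001,0.23],"twist":0},
  ],
)

```text
clock: 22.97
eef_pos: [0.6426, -0.1946, 0.059]
tcp_rot: [1.922, 2.484, 0.0]
force: [-0.2, -0.3, -0.1]
finger_gap: 0.466
grasp_force: 60.8
```

step_arm(
  targets=[
    {"dp":[0,0,0.003],"twist":0},
    {"dp":[0,0,0.006],"twist":0},
    {"dp":[0,0,0.006],"twist":0},
  ],
)

```text
clock: 23.22
eef_pos: [0.6427, -0.1949, 0.057]
tcp_rot: [1.922, 2.484, 0.001]
force: [-0.2, -0.4, 6.4]
finger_gap: 0.464
grasp_force: 61.8
```

step_arm(
  targets=[
    {"dp":[0,0,0.003],"twist":0},
    {"dp":[0,0,0.003],"twist":0},
    {"dp":[0,0,0.003],"twist":0},
  ],
)

```text
clock: 23.47
eef_pos: [0.6429, -0.195, 0.0568]
tcp_rot: [1.921, 2.483, 0.001]
force: [-4.7, 0.7, 20.8]
finger_gap: 0.469
grasp_force: 63.2
```

step_arm(
  targets=[
    {"dp":[0,0,-0.003],"twist":0},
    {"dp":[0,0,-0.003],"twist":0},
    {"dp":[0,0,-0.003],"twist":0},
    {"dp":[0,0,-0.003],"twist":0},
    {"dp":[0,0,-0.003],"twist":0},
    {"dp":[0,0,-0.003],"twist":0},
    {"dp":[0,0,-0.05],"twist":0},
    {"dp":[0,0,-0.13],"twist":0},
    {"dp":[0,0,-0.22],"twist":0},
    {"dp":[0,0,-0.22],"twist":0},
    {"dp":[0,0,-0.22],"twist":0},
  ],
  gripper=1,
)

```text
clock: 24.38
eef_pos: [0.6436, -0.1951, 0.1452]
tcp_rot: [1.92, 2.482, 0.002]
force: [-0.4, 0.2, 0.3]
finger_gap: 0.996
grasp_force: 0.0
```

```bash
python3 - <<'E'
from h import *
# cradle from w9 (pose .4393,.1499,.1501 psi 1.8246)
psi=1.8246;M=np.array([[np.cos(psi),np.sin(psi),0],[np.sin(psi),-np.cos(psi),0],[0,0,-1]]);T=np.eye(4);T[:3,:3]=M;T[:3,3]=.4393,.1499,.1505;T=T@vision.camera_info("wrist")["hand_eye"]
w=np.array([ray("wrist",q,.02,T) for q in((561,98),(634,178),(576,229),(506,154))]);e=np.roll(w,-1,0)-w
print("cradle",w.mean(0).round(4),np.hypot(*e.T).round(3),np.arctan2(e[:,1],e[:,0]).round(3))
S=vision.get_image("side");D=vision.get_image("scene")
f=lambda im,x0,x1,y0,y1,s:cv2.resize(im[y0:y1,x0:x1],None,fx=s,fy=s,interpolation=cv2.INTER_CUBIC)
cv2.imwrite("pics/stk.png",np.hstack([f(S,340,430,240,330,4.4),f(D,175,265,215,305,4.4)])[:,:,::-1])
plan(.443,-.2474,.13,.283+np.pi);plan(.443,-.2474,.13,.283)
E
```

```text
cradle [0.6108 0.2495] [0.091 0.056 0.09  0.053] [-0.448 -2.043  2.665  1.114]
dp [-0.0033 -0.5144  0.0313] twist -0.5093 psi 1.8246 p [ 0.6419 -0.1945  0.1424]
dp [-0.0033 -0.5144  0.0313] twist 0.4907 psi 1.8246 p [ 0.6419 -0.1945  0.1424]
```

View pics/stk.png

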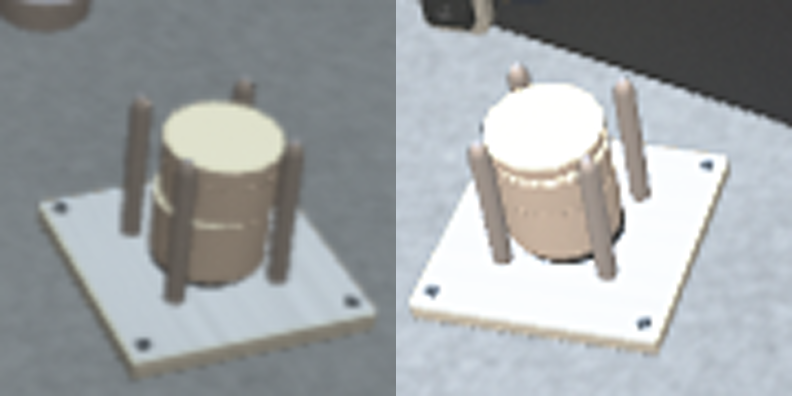

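The stack is seated: thick, mid, thin upwards with the follower home. Next is the block.

step_arm(
  targets=[
    {"dp":[-0.003,-0.514,0],"twist":0.491},
    {"dp":[-0.003,-0.514,0],"twist":0.491},
    {"dp":[-0.003,-0.514,0],"twist":0.491},
    {"dp":[-0.003,-0.514,0],"twist":0.491},
    {"dp":[-0.003,-0.514,0],"twist":0.491},
    {"dp":[-0.003,-0.514,0],"twist":0.491},
    {"dp":[-0.003,-0.514,0],"twist":0.491},
    {"dp":[-0.003,-0.514,0],"twist":0.491},
    {"dp":[-0.003,-0.514,0],"twist":0.491},
    {"dp":[-0.003,-0.514,0],"twist":0.491},
    {"dp":[-0.003,-0.514,0],"twist":0.491},
    {"dp":[-0.003,-0.514,0],"twist":0.491},
    {"dp":[-0.003,-0.514,0],"twist":0.491},
    {"dp":[-0.003,-0.514,0],"twist":0.491},
    {"dp":[-0.003,-0.514,0],"twist":0.491},
  ],
  gripper=0.5,
)

```text
clock: 25.73
eef_pos: [0.4429, -0.247, 0.142]
tcp_rot: [-3.109, -0.445, 0.002]
force: [-0.6, 0.2, -0.1]
finger_gap: 0.498
grasp_force: 0.0
```

```bash
python3 - <<'E'
from h import *
im,T=wrist("w10");top(im,T,285,390,180,290,.016,235)
plan(.443,-.2474,.005,.283)
E
```

```text
cent [ 0.4436 -0.247 ] rect [ 443. -247.] [39.8 18.8] 16.9 circ [ 442.9 -247.1] 21.6 px [326. 230.] [ 314  207   24   48 1128]
dp [-0.      0.0011  0.3429] twist 0.0004 psi 0.2843 p [ 0.443  -0.2471  0.1422]
```

step_arm(
  targets=[
    {"dp":[0.001,0,0.1],"twist":-0.003},
    {"dp":[0.001,0,0.19],"twist":-0.003},
    {"dp":[0.001,0,0.26],"twist":-0.003},
    {"dp":[0.001,0,0.31],"twist":-0.003},
    {"dp":[0.001,0,0.335],"twist":-0.003},
    {"dp":[0.001,0,0.342],"twist":-0.003},
    {"dp":[0.001,0,0.342],"twist":-0.003},
    {"dp":[0.001,0,0.342],"twist":-0.003},
  ],
)

```text
clock: 26.45
eef_pos: [0.4444, -0.2476, 0.0069]
tcp_rot: [3.108, 0.457, 0.001]
force: [-0.2, 0.6, 0.5]
finger_gap: 0.5
grasp_force: 0.0
```

step_arm(
  targets=[
    {"dp":[0,0,0],"twist":0},
    {"dp":[0,0,0],"twist":0},
    {"dp":[0,0,0],"twist":0},
    {"dp":[0,0,0],"twist":0},
    {"dp":[0,0,0],"twist":0},
    {"dp":[0,0,0],"twist":0},
    {"dp":[0,0,0],"twist":0},
    {"dp":[0,0,0],"twist":0},
  ],
  gripper=0,
)

```text
clock: 27.12
eef_pos: [0.4446, -0.2477, 0.0074]
tcp_rot: [3.107, 0.456, 0.002]
force: [-2.4, 1.5, 14.6]
finger_gap: 0.2
grasp_force: 58.5
```

step_arm(
  targets=[
    {"dp":[0,0,-0.05],"twist":0},
    {"dp":[0,0,-0.15],"twist":0},
    {"dp":[0,0,-0.25],"twist":0},
    {"dp":[0,0,-0.34],"twist":0},
    {"dp":[0,0,-0.34],"twist":0},
    {"dp":[0,0,-0.34],"twist":0},
    {"dp":[0,0,-0.34],"twist":0},
  ],
)

```text
clock: 27.7
eef_pos: [0.4438, -0.2472, 0.1425]
tcp_rot: [3.108, 0.456, 0.001]
force: [-0.4, 0.5, -0.9]
finger_gap: 0.196
grasp_force: 59.6
```

```bash
python3 - <<'E'
from h import *
plan(.55,.03,.16,1.5);plan(.611,.15,.16,2.68)
E
```

```text
dp [ 0.4534 -0.5875 -0.0438] twist -0.3847 psi 0.2915 p [ 0.4438 -0.2472  0.1425]
dp [ 0.6857 -0.831  -0.0439] twist -0.7603 psi 0.2915 p [ 0.4438 -0.2472  0.1425]
```

step_arm(
  targets=[
    {"dp":[0.685,-0.831,-0.1],"twist":-0.76},
    {"dp":[0.685,-0.831,-0.1],"twist":-0.76},
    {"dp":[0.685,-0.831,-0.1],"twist":-0.76},
    {"dp":[0.685,-0.831,-0.1],"twist":-0.76},
    {"dp":[0.685,-0.831,-0.1],"twist":-0.76},
    {"dp":[0.685,-0.831,-0.1],"twist":-0.76},
    {"dp":[0.685,-0.831,-0.1],"twist":-0.76},
    {"dp":[0.685,-0.831,-0.1],"twist":-0.76},
    {"dp":[0.685,-0.831,-0.1],"twist":-0.76},
    {"dp":[0.685,-0.831,-0.1],"twist":-0.76},
    {"dp":[0.685,-0.831,-0.1],"twist":-0.76},
    {"dp":[0.685,-0.831,-0.1],"twist":-0.76},
    {"dp":[0.685,-0.831,-0.1],"twist":-0.76},
    {"dp":[0.685,-0.831,-0.1],"twist":-0.76},
    {"dp":[0.685,-0.831,-0.1],"twist":-0.76},
    {"dp":[0.685,-0.831,-0.1],"twist":-0.76},
    {"dp":[0.685,-0.831,-0.1],"twist":-0.76},
    {"dp":[0.685,-0.831,-0.1],"twist":-0.76},
    {"dp":[0.685,-0.831,-0.1],"twist":-0.76},
    {"dp":[0.685,-0.831,-0.1],"twist":-0.76},
  ],
)

```text
clock: 29.37
eef_pos: [0.6099, 0.1497, 0.1803]
tcp_rot: [-0.709, -3.058, 0.002]
force: [-0.1, -0.4, -0.8]
finger_gap: 0.199
grasp_force: 59.6
```

```bash
python3 - <<'E'
from h import *
plan(.68,.215,.18,2.68)
E
```

```text
dp [-8.540e-02  2.237e-01  2.000e-04] twist 0.0018 psi 2.6858 p [0.6099 0.1497 0.1803]
```

step_arm(
  targets=[
    {"dp":[-0.085,0.224,0],"twist":0},
    {"dp":[-0.085,0.224,0],"twist":0},
    {"dp":[-0.085,0.224,0],"twist":0},
    {"dp":[-0.085,0.224,0],"twist":0},
    {"dp":[-0.085,0.224,0],"twist":0},
    {"dp":[-0.085,0.224,0],"twist":0},
  ],
)

```text
clock: 29.87
eef_pos: [0.6801, 0.2143, 0.1808]
tcp_rot: [-0.723, -3.055, 0.002]
force: [0.1, 0.3, -1.0]
finger_gap: 0.198
grasp_force: 59.6
```

```bash
python3 - <<'E'
from h import *
im,T=wrist("w11");print(T.round(4).tolist(),pose()[0])
E
```

```text
[[0.4486, 0.8559, 0.2572, 0.6127], [0.8937, -0.429, -0.1313, 0.2481], [-0.002, 0.2888, -0.9574, 0.3246], [0.0, 0.0, 0.0, 1.0]] [0.68019732 0.2141345  0.18126904]
```

View pics/w11.png

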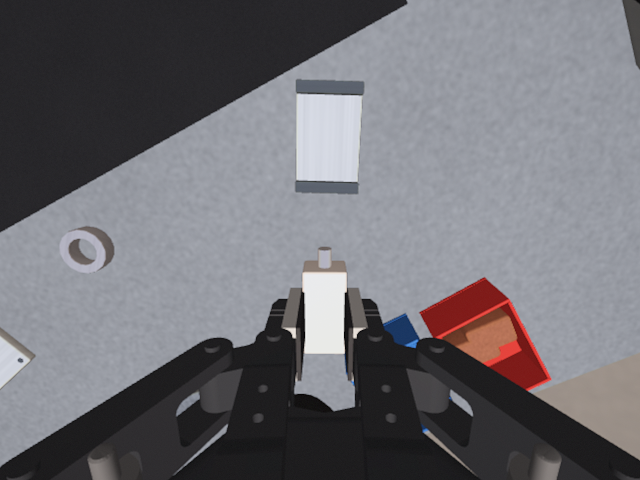

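The cradle's outer top corners are at about (296,80), (364,82), (358,194) and (295,193). The held block's top face is around (324,313), stub pointing up.

```bash
python3 - <<'E'
from h import *
im=cv2.imread("pics/w11.png")[:,:,::-1]
p,M=pose();T=np.eye(4);T[:3,:3]=M;T[:3,3]=p;T=T@vision.camera_info("wrist")["hand_eye"]
w=np.array([ray("wrist",q,.02,T) for q in((296,80),(364,82),(358,194),(295,193))]);e=np.roll(w,-1,0)-w
c=w.mean(0);print("cradle",c.round(4),np.hypot(*e.T).round(3),np.arctan2(e[:,1],e[:,0]).round(3))
top(im,T,298,350,255,360,p[2]+.009,210)
print(p,np.arctan2(M[1,0],M[0,0]))
E
```

```text
cradle [0.6149 0.2501] [0.055 0.091 0.056 0.092] [ 1.079 -0.49  -2.052  2.643]
cent [0.6774 0.2153] rect [678.4 214.7] [18.  38.6] 63.4 circ [678.4 214.8] 21.2 px [324. 312.] [ 303  273   43   80 3154]
[0.68019732 0.2141345  0.18126904] 2.67716172838212
```

```bash
python3 -c "
from h import *
plan(.617,.2495,.1,2.65);plan(.617,.2495,.0175,2.65)"
```

```text
dp [0.1806 0.0086 0.2034] twist 0.0086 psi 2.6772 p [0.6802 0.2141 0.1813]
dp [0.1803 0.0088 0.4096] twist 0.0086 psi 2.6772 p [0.6802 0.2141 0.1813]
```

step_arm(
  targets=[
    {"dp":[0.09,0.009,0],"twist":0.009},
    {"dp":[0.18,0.009,0.05],"twist":0.009},
    {"dp":[0.18,0.009,0.12],"twist":0.009},
    {"dp":[0.18,0.009,0.2],"twist":0.009},
    {"dp":[0.18,0.009,0.27],"twist":0.009},
    {"dp":[0.18,0.009,0.33],"twist":0.009},
    {"dp":[0.18,0.009,0.37],"twist":0.009},
    {"dp":[0.18,0.009,0.39],"twist":0.009},
    {"dp":[0.18,0.009,0.4],"twist":0.009},
    {"dp":[0.18,0.009,0.405],"twist":0.009},
    {"dp":[0.18,0.009,0.405],"twist":0.009},
  ],
)

```text
clock: 30.83
eef_pos: [0.6188, 0.2501, 0.0208]
tcp_rot: [0.764, 3.047, 0.001]
force: [-1.2, 0.8, -0.7]
finger_gap: 0.201
grasp_force: 59.6
```

step_arm(
  targets=[
    {"dp":[0,0,0.002],"twist":0},
    {"dp":[0,0,0.004],"twist":0},
    {"dp":[0,0,0.004],"twist":0},
  ],
)

```text
clock: 31.08
eef_pos: [0.6188, 0.2504, 0.0192]
tcp_rot: [0.763, 3.047, 0.001]
force: [-0.4, 0.4, -1.1]
finger_gap: 0.199
grasp_force: 59.6
```

step_arm(
  targets=[
    {"dp":[0,0,0.003],"twist":0},
    {"dp":[0,0,0.005],"twist":0},
    {"dp":[0,0,0.005],"twist":0},
  ],
)

```text
clock: 31.33
eef_pos: [0.6188, 0.2504, 0.0175]
tcp_rot: [0.763, 3.047, 0.001]
force: [-2.3, -1.2, 12.3]
finger_gap: 0.197
grasp_force: 61.2
```

step_arm(
  targets=[
    {"dp":[0,0,0],"twist":0},
    {"dp":[0,0,0],"twist":0},
    {"dp":[0,0,0],"twist":0},
    {"dp":[0,0,0],"twist":0},
    {"dp":[0,0,-0.03],"twist":0},
    {"dp":[0,0,-0.1],"twist":0},
    {"dp":[0,0,-0.2],"twist":0},
    {"dp":[0,0,-0.3],"twist":0},
    {"dp":[0,0,-0.35],"twist":0},
    {"dp":[0,0,-0.35],"twist":0},
    {"dp":[0,0,-0.35],"twist":0},
  ],
  gripper=0.6,
)

```text
clock: 32.25
eef_pos: [0.6192, 0.2506, 0.1589]
tcp_rot: [0.763, 3.045, 0.003]
force: [-1.3, -1.0, -0.3]
finger_gap: 0.599
grasp_force: 0.0
```

```bash
python3 - <<'E'
from h import *
im,T=wrist()
f=lambda im,x0,x1,y0,y1,s:cv2.resize(im[y0:y1,x0:x1],None,fx=s,fy=s,interpolation=cv2.INTER_CUBIC)
D=vision.get_image("scene");S=vision.get_image("side")
a=f(im,200,440,150,330,1.65)
M=np.zeros((600,800,3),np.uint8)
for q,(x,y) in((a,(0,0)),(f(D,440,540,310,390,3.7),(400,0)),(f(S,340,430,250,320,4),(0,310)),(f(D,175,265,225,295,4),(400,310))):
    M[y:y+q.shape[0],x:x+q.shape[1]]=q[:,:800-x]
cv2.imwrite("pics/fin.png",M[:,:,::-1])
S0=cv2.imread("pics/scene0.png")[:,:,::-1]
for n,q in(("ring",(310,345,270,305)),("plate",(290,322,196,222))):print(n,np.abs(D[q[2]:q[3],q[0]:q[1]].astype(int)-S0[q[2]:q[3],q[0]:q[1]]).mean())
s=r.get_state();print(s["clock"],s["force"])
E
```

```text
ring 9.314013605442177
plate 5.641826923076923
32.4 [-0.20347461  0.00260054  0.95769826]
```

View pics/fin.png

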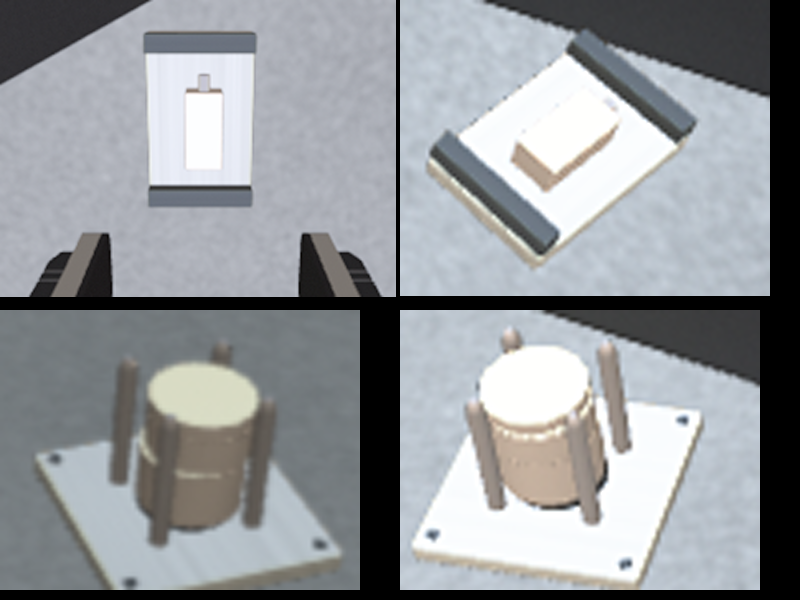

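The block lies flat and lengthwise between the stops, a few mm from the cradle's centre. The stack is flat and home, and the gripper is clear.

```bash
python3 -c "
from bench import job
print(job.close_job())"
```

```text
the job is handed in; nothing more can be done
None
```

The job is handed in at about 32 s on the clock: the three discs are stacked thick, mid, thin with the follower pressed home, the block lies flat in the cradle, and the arm never went near the ring or plate. The hand-in returned no verdict, so this rests on the final pictures and contact forces.

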